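# Fit a twist-lock cartridge in the countertop water filter

### The job

Fit the new water-filter cartridge that stands on the counter into the empty bay of the countertop filter: let its two lugs drop into the slots of the collar, press it down against the valve spring and turn it clockwise to the stop, so that it stays locked and upright when you let go. How the slots stand in the collar is only roughly known, so find them and do not force it: never press or twist the cartridge against the filter with more than 50 N. Leave the mug, the jar, the carton and the tray where they are.

Things in the scene. Friction and masses are not known exactly. Their poses are not given: they have to be found in the camera images.
- cartridge_mid (a point): Centre (half-way up) of the new filter cartridge: a white plastic cylinder standing upright on the counter, 156 mm tall, about 0.3 kg; this point is 78 mm above its foot. z: its axis, up; x: along its grip bar. From the foot up: a 44 mm wide neck, 22 mm high; a 58 mm wide body with a flat shoulder underneath, up to 130 mm; then the grip bar. A half turn about z gives the same fit.
- grip_bar (a point): Middle of the grip bar on top of the new cartridge, 143 mm above its foot, on its axis: a flat bar 52 mm long (x), 14 mm thick (y), 26 mm high, its top 156 mm above the foot.
- foot (a point): Centre of the new cartridge's underside (chamfered foot). Two lugs stick out of the neck at +x and -x, under the ends of the grip bar: each is 12 mm wide, reaches out to 28 mm from the axis and sits 6 to 12 mm above the foot.
- socket (a point): Centre of the empty bay's mouth, at the top face of its grey collar, 70 mm above the counter. z up, x and y as the filter base. Bore 46.5 mm. Two opposite slots, 14.4 mm wide, cut its 8 mm thick lip, roughly at +x and -x, but the collar's clocking is not measured: up to 30 degrees off either way. Lugs resting on the lip beside the slots hold the foot 6 mm below the mouth.
- valve_face (a point): Centre of the spring valve's face at rest, 14 mm below the mouth. It pushes back with 7 N at first and 15 N at 22 mm, where the cartridge's shoulder meets the collar. From 20 mm down the lugs clear the lip and the cartridge turns 82 degrees clockwise from above, to a hard stop. Let go there, it springs up into its lock, foot 17 mm below the mouth; if not locked, up to 14 mm.
- filter_base: The countertop water filter, fixed: a white base, 130 mm (x) by 330 mm (y), 68 mm high, with three bays in a row, 100 mm apart along y. The bay at the -y end is empty; the other two hold fitted cartridges like the new one, 209 mm high. A steel spout, 254 mm high, stands at the +y end. Origin: centre of the base's underside.
- mug: White mug, 80 mm wide, 92 mm tall; origin at the centre of its underside. To be left alone.
- jar: Glass jar with a steel lid, 72 mm wide, 110 mm tall; origin at the centre of its underside. To be left alone.
- tray: Steel drip tray, 120 by 220 by 30 mm, with the spent cartridge lying in it (top 63 mm high); origin at the centre of its underside. To be left alone.
- carton: The new cartridge's empty cardboard carton, lying, 75 by 170 by 72 mm; origin at the centre of its underside. To be left alone.
Things that resemble listed ones, but are neither listed nor needed, are in the scene too. What is shaped like the part that bears cartridge_mid but blue or purple is not meant.

How it is judged:
By the outcome, as a careful person would: the job done as asked, in the order asked, and still so for the second after the job is handed in, with the robot touching nothing.
It also fails if it takes over 70 s, if anything falls off the work surface, if the arm or the gripper's body presses on something with over 40 N, if the wrist force passes 120 N, or if a joint passes its speed limit or range.

### The arm

A 6-joint arm with a two-finger parallel gripper is mounted at the origin on the work surface. World frame = base frame: x ahead of the robot, y to its left, z up, the work surface at z = 0. Lengths are in m, angles in degrees, forces in N, time in s.
With the tool pointing down it reaches from about 0.3 to 0.75 m from the base axis. Payload 8.5 kg.
Tool frame: the origin (TCP) lies on the centre line of the jaws, within the pads' length; the fingertips stand 19 mm ahead of it and the grasp point (between the pads) is the TCP (env.tcp_to_tips is the z of the fingertips in the tool frame, in m); z points along the fingers, y is the line along which they close (so a half turn about z gives the same grasp; the last joint's range is limited). The gripper opens to 85 mm and grips with 20 to 120 N. Pads are 22 mm wide; open, the fingers measure 114 mm over their backs; the gripper's body (76 mm by 85 mm) begins 54 mm behind the grasp point. The pads swing forward as they close: fully open they stand 13 mm farther back than shut.
Start: joints at [54.013, 21.807, 74.336, -0, 83.858, -12.336], TCP at [0.221, 0.504, 0.25] pointing down, gripper open.
Joint ranges: [-178.18, 178.18], [-50.72, 133.34], [12.68, 142.11], [-81.47, 261.47], [9.98, 163.14], [-165.26, 165.26]. Speed limits (degrees/s): [136.94, 136.94, 180, 180, 180, 180].

### API

Orientations are given as a 3x3 rotation matrix whose columns are the frame's x, y, z axes.
In Python, from rig import env gives the robot as it stands.
- The arm moves only by the tool servo_tool, never from a script. Its argument "steps" is a list of rows, each an object of numbers: "tx", "ty", "tz": the shift along the world's x, y, z in cm; "yaw": the turn about the world's z in degrees; "claw": the finger opening in cm, from 0 to 8.54. In form: [{"tx": .., "ty": .., "tz": .., "yaw": .., "claw": ..}, ...]. A call has 1 to 20 rows; each row shifts and turns the commanded pose from where the row before left it; what a row does not reach is not made up. A row lasts 1/10 s, in which the tool goes at most 50 mm and 8.59 degrees, less where a joint would pass 70% of its speed; a pose out of reach is approached as far as the arm can. A call with a gripper value outside its range is refused whole. The fingers move at their own pace and stop on an object; "newtons" is the grip in N (left out, the last holds). Time passes only in rows, so rows that do not move let the fingers close. It gives the time, the measured TCP pose, the force, the opening and the grip force at its end, in the units of the state.
- env.observe(): the state, without advancing time (a new reading comes with each control period).
- env.get_image(name): name is "side" or "top"; returns (picture, depth): 400x640x3 uint8, red, green, blue; 400x640 float32, m along the optical axis (not along the pixel's ray), 0 where there is no reading.
- env.camera_model(name): a dict with "fovy" (degrees; the focal length in pixels is half the picture's height over the tangent of half this angle, whatever the lens; pixels are square), "cx", "cy" (the principal point, pixels), "T" (4x4, takes a point from camera to world coordinates). Camera axes: x right, y down, z forward; pixel columns grow to the right and rows downward; lengths in m; the calibration is good to about 2 mm. A picture is of the moment at which its call begins. camera_model takes no time and is no camera call.
- env.close_job(): hands the job in; it is judged then, once.
The state is a dict: "time_s": time; "q": joint angles; "qvel": joint speeds; "joint_efforts": joint torques, N m; "position": TCP position; "tool_rot": TCP orientation; "ft_force": force on the tool from outside, world axes, zero at the start; "wrist_torque": the same for the moment, N m; "grip_width": finger opening in m; "gripper_force": force on a finger pad.
Only numpy, scipy, OpenCV 4.12 (cv2) and the standard library are available. Lean on these libraries where they do the work, as an engineer would, in place of code of your own. Each camera call takes 0.05 s, during which the arm holds its last target. There are 200 camera calls.

## Working session

There is one attempt and no reset: what is moved stays moved. The work goes in short steps, Python scripts to look and compute and a tool call to move; the robot and the scene stay as the last step left them, time stands still between calls to the robot, and variables do not carry over. Pictures are saved under pics/ and viewed, at most 10 in all, crops included, and the job is handed in when it is done.

Besides the shell and the picture viewer there is one more tool, called after "Request:" as name(argument=value, ...), one argument or row to a line, values as JSON. servo_tool: Moves the arm, as the interface text tells. Its arguments: {"type":"object","properties":{"steps":{"type":"array"},"newtons":{"type":"number"}},"required":["steps"]}

```bash
mkdir -p pics; cat > h.py <<'E'
import numpy as np, cv2
from rig import env
def snap(n,tag):
    im,d=env.get_image(n); cv2.imwrite(f'pics/{tag}.png',im[:,:,::-1]); np.savez(f'{tag}.npz',im=im,d=d,T=env.camera_model(n)['T']); return im,d
def world(n,d):
    m=env.camera_model(n); f=200/np.tan(np.radians(m['fovy']/2)); v,u=np.mgrid[:400,:640]
    P=np.stack([(u-m['cx'])/f*d,(v-m['cy'])/f*d,d],-1); T=np.array(m['T']); return P@T[:3,:3].T+T[:3,3]
E
python3 - <<'E'
from h import *
for n in('side','top'):
    snap(n,n+'0'); m=env.camera_model(n); print(n,m['fovy'],m['cx'],m['cy'],np.round(m['T'],3).tolist())
o=env.observe();print(o)
E
```

```text
side 45.485676827997736 317.2073649787817 204.3921153576679 [[0.882, -0.318, 0.347, 0.22], [-0.471, -0.595, 0.651, -0.761], [-0.001, -0.738, -0.675, 0.79], [0.0, 0.0, 0.0, 1.0]]
top 49.97246440067516 321.36797297141214 194.02764745710513 [[0.025, -0.996, 0.085, 0.493], [-1.0, -0.027, -0.016, -0.112], [0.019, -0.085, -0.996, 1.089], [0.0, 0.0, 0.0, 1.0]]
{'time_s': 0.1, 'q': array([ 5.40127925e+01,  2.18384679e+01,  7.43790707e+01,  1.86731084e-04,
        8.38586297e+01, -1.23345968e+01]), 'qvel': array([ 0.02221087, -0.06526626, -0.0915032 ,  0.14556008,  0.05602813,
        0.0093028 ]), 'joint_efforts': array([ 4.86502686e-03, -4.49221838e+01, -2.31657153e+01, -1.37488832e-04,
        3.65138534e-03, -5.41471286e-05]), 'position': array([0.22050377, 0.50360565, 0.24976885]), 'tool_rot': array([[-9.15994478e-01,  4.01190107e-01, -7.83776712e-04],
       [ 4.01190770e-01,  9.15993893e-01, -1.07376822e-03],
       [ 2.87149493e-04, -1.29800974e-03, -9.99999116e-01]]), 'ft_force': array([0.07363279, 0.28482188, 0.05293571]), 'wrist_torque': array([ 0.02895452,  0.00028065, -0.08572623]), 'gripper_force': 0.0, 'grip_width': 0.0852976395494245}
```

View pics/side0.png

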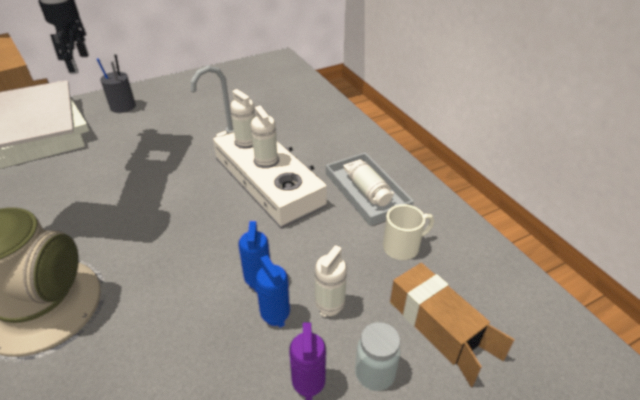

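View pics/top0.png

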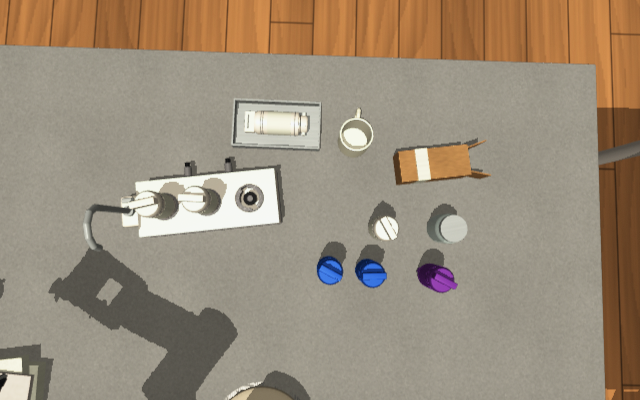

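The standing white cartridge is at side (330,283) and top (385,228). The other candidates are the fitted white ones at top (150,203) and (195,198), the spent one in the tray at (277,122), the blue ones at (330,270) and (371,273), and the purple one at (440,279). Only the one at (385,228) is white, standing on the counter and free. I'll confirm it in a crop that also shows the socket.

```bash
python3 - <<'E'
from h import *
t=np.load('top0.npz'); im,d=t['im'],t['d']; W=world('top',d)
a=cv2.resize(im[203:253,360:410],None,fx=8,fy=8,interpolation=2); b=cv2.resize(im[173:223,225:275],None,fx=8,fy=8,interpolation=2)
cv2.imwrite('pics/crop1.png',np.hstack([a,b])[:,:,::-1])
Z=W[...,2]
r=np.s_[205:250,362:408]; p=W[r].reshape(-1,3)
for lo,hi in((.12,.137),(.148,.165)):
    q=p[(p[:,2]>lo)&(p[:,2]<hi)]; print(lo,len(q),q.mean(0).round(4),q.min(0).round(4),q.max(0).round(4))
    if lo>.14:
        (c,s,ang)=cv2.minAreaRect((q[:,:2]*1000).astype(np.float32)); print(c,s,ang)
        w,v=np.linalg.eigh(np.cov(q[:,:2].T)); print('bar dir',np.degrees(np.arctan2(v[1,1],v[0,1])))
# base top
r=np.s_[160:240,130:290]; p=W[r].reshape(-1,3); q=p[(p[:,2]>.06)&(p[:,2]<.076)]
print('base',cv2.minAreaRect((q[:,:2]*1000).astype(np.float32)),q[:,2].mean())
# others' height: neighbours
for n,(u,v) in dict(jar=(452,228),blue1=(330,270),blue2=(371,273),purple=(440,279),mug=(356,134),c2=(195,198),sock=(249,197)).items(): print(n,W[v,u].round(3))
print(np.round(Z[180:216:3,230:270:3],3))
E
```

```text
0.12 336 [ 0.5022 -0.2721  0.1284] [ 0.4741 -0.3023  0.1201] [ 0.5305 -0.246   0.1366]
0.148 163 [ 0.5027 -0.2743  0.1551] [ 0.4794 -0.292   0.1482] [ 0.5268 -0.2574  0.1597]
(502.8122253417969, -274.51617431640625) (51.138153076171875, 14.384787559509277) 29.524991989135742
bar dir -149.60588741584456
base ((552.67431640625, 151.90573120117188), (130.78404235839844, 349.3436584472656), 7.413174629211426) 0.06810628407999338
jar [ 0.507 -0.429  0.11 ]
blue1 [ 0.41  -0.15   0.159]
blue2 [ 0.405 -0.239  0.151]
purple [ 0.396 -0.388  0.154]
mug [ 0.742 -0.214  0.01 ]
c2 [0.554 0.132 0.21 ]
sock [0.57  0.045 0.059]
[[0.07  0.064 0.066 0.067 0.069 0.069 0.069 0.069 0.067 0.066 0.069 0.069
  0.07  0.067]
 [0.07  0.068 0.068 0.068 0.068 0.066 0.065 0.071 0.066 0.07  0.066 0.066
  0.067 0.067]
 [0.069 0.068 0.064 0.069 0.066 0.064 0.072 0.071 0.072 0.066 0.064 0.068
  0.068 0.068]
 [0.068 0.067 0.066 0.064 0.048 0.029 0.029 0.028 0.073 0.068 0.027 0.068
  0.068 0.066]
 [0.072 0.067 0.065 0.07  0.062 0.03  0.057 0.058 0.029 0.071 0.067 0.069
  0.065 0.069]
 [0.067 0.067 0.069 0.069 0.027 0.055 0.059 0.054 0.054 0.024 0.069 0.063
  0.067 0.068]
 [0.065 0.07  0.072 0.07  0.028 0.057 0.057 0.056 0.054 0.029 0.069 0.065
  0.07  0.067]
 [0.07  0.072 0.07  0.069 0.029 0.057 0.058 0.056 0.052 0.03  0.067 0.065
  0.069 0.07 ]
 [0.069 0.067 0.067 0.069 0.028 0.027 0.056 0.058 0.028 0.067 0.071 0.066
  0.07  0.067]
 [0.07  0.068 0.064 0.072 0.072 0.068 0.029 0.026 0.025 0.026 0.064 0.066
  0.067 0.067]
 [0.067 0.072 0.067 0.069 0.069 0.07  0.071 0.069 0.07  0.067 0.068 0.068
  0.067 0.064]
 [0.068 0.069 0.07  0.072 0.066 0.071 0.07  0.068 0.065 0.066 0.066 0.072
  0.069 0.067]]
```

View pics/crop1.png

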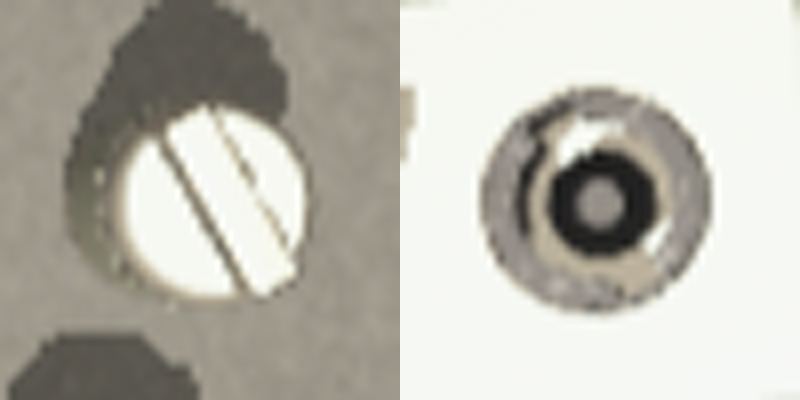

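The crop confirms the white cartridge, with its bar running from (190,115) to (270,290). The collar is centred near crop (596,199), with a possible slot at its upper left around (545,115). I'll check the slots in the depth from both cameras.

```bash
python3 - <<'E'
from h import *
from scipy.optimize import least_squares
for n,(u0,v0) in dict(top=(249,198),side=(288,181)).items():
    t=np.load(n+'0.npz'); m=env.camera_model(n); f=200/np.tan(np.radians(m['fovy']/2)); T=np.array(m['T'])
    s=8; x0,y0=u0-26,v0-26
    im=t['im'][y0:y0+52,x0:x0+52]
    # back-project all pixels to plane z=.07
    v,u=np.mgrid[:400,:640]; R=np.stack([(u-m['cx'])/f,(v-m['cy'])/f,np.ones_like(u)],-1)@T[:3,:3].T
    k=(.07-T[2,3])/R[...,2]; P=T[:3,3]+R*k[...,None]
    g=t['im'].astype(float).mean(-1); W=world(n,t['d'])
    win=np.zeros(g.shape,bool); win[y0:y0+52,x0:x0+52]=1
    low=win&(W[...,2]<.062)&(t['d']>0); grey=win&(g<190)
    for nm,mk in(('low',low),('grey',grey)):
        (c,r)=cv2.minEnclosingCircle((P[mk][:,:2]*1000).astype(np.float32)); print(n,nm,mk.sum(),P[mk][:,:2].mean(0).round(4),np.round(c,1),round(r,1))
    c=(P[grey][:,:2].max(0)+P[grey][:,:2].min(0))/2; print('c',c)
    # rectified images: colour and depth height
    gx,gy=np.meshgrid(np.linspace(-.04,.04,400),np.linspace(-.04,.04,400))
    X=np.stack([c[0]-gy,c[1]-gx,np.full_like(gx,.07)],-1)-T[:3,3]; C=X@T[:3,:3]
    mu=(C[...,0]/C[...,2]*f+m['cx']).astype(np.float32); mv=(C[...,1]/C[...,2]*f+m['cy']).astype(np.float32)
    a=cv2.remap(t['im'],mu,mv,2); b=cv2.remap(W[...,2].astype(np.float32),mu,mv,0); b=np.clip((b-.02)/.06*255,0,255).astype(np.uint8)
    globals()[n+'p']=np.vstack([a,cv2.cvtColor(b,8)])
o=np.hstack([topp,sidep]);cv2.imwrite('pics/rect.png',cv2.resize(o[:,:,::-1],(600,600)))
E
```

```text
top low 355 [0.5701 0.045 ] [568.   44.4] 86.2
top grey 651 [0.5686 0.0469] [568.   44.4] 86.2
c [0.56958948 0.04442869]
side low 693 [0.5755 0.0219] [573.2  43.3] 110.2
side grey 1315 [0.5715 0.0485] [566.2  47.5] 115.0
c [0.57279956 0.04753909]
```

View pics/rect.png

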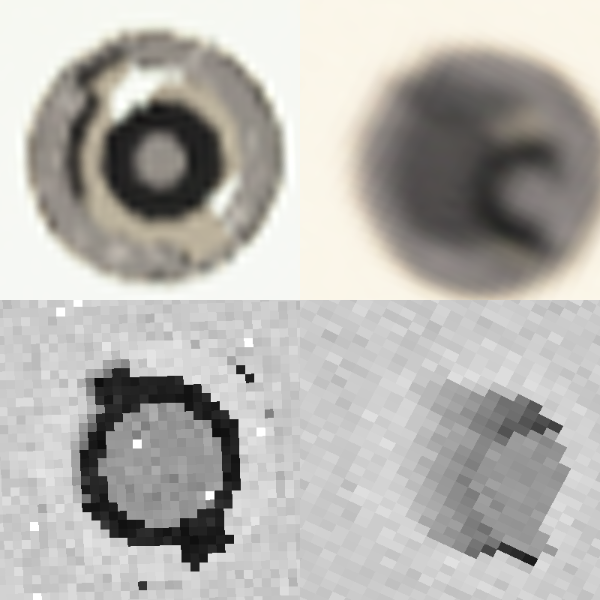

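The depth view of the top camera (lower left) shows two notches in the lip, at (107,378) and (205,548). That puts the slots at about 31° in the world. The collar centre is at about (0.568, 0.043). I'll move over the cartridge now.

Request:
servo_tool(
  steps=[
    {"tx": 1.41,"ty": -3.89,"yaw": 2.7,"claw": 6},
    {"tx": 1.41,"ty": -3.89,"yaw": 2.7,"claw": 6},
    {"tx": 1.41,"ty": -3.89,"yaw": 2.7,"claw": 6},
    {"tx": 1.41,"ty": -3.89,"yaw": 2.7,"claw": 6},
    {"tx": 1.41,"ty": -3.89,"yaw": 2.7,"claw": 6},
    {"tx": 1.41,"ty": -3.89,"yaw": 2.7,"claw": 6},
    {"tx": 1.41,"ty": -3.89,"yaw": 2.7,"claw": 6},
    {"tx": 1.41,"ty": -3.89,"yaw": 2.7,"claw": 6},
    {"tx": 1.41,"ty": -3.89,"yaw": 2.7,"claw": 6},
    {"tx": 1.41,"ty": -3.89,"yaw": 2.7,"claw": 6},
    {"tx": 1.41,"ty": -3.89,"yaw": 2.7,"claw": 6},
    {"tx": 1.41,"ty": -3.89,"yaw": 2.7,"claw": 6},
    {"tx": 1.41,"ty": -3.89,"yaw": 2.7,"claw": 6},
    {"tx": 1.41,"ty": -3.89,"yaw": 2.7,"claw": 6},
    {"tx": 1.41,"ty": -3.89,"yaw": 2.7,"claw": 6},
    {"tx": 1.41,"ty": -3.89,"yaw": 2.7,"claw": 6},
    {"tx": 1.41,"ty": -3.89,"yaw": 2.7,"claw": 6},
    {"tx": 1.41,"ty": -3.89,"yaw": 2.7,"claw": 6},
    {"tx": 1.41,"ty": -3.89,"yaw": 2.7,"claw": 6},
    {"tx": 1.41,"ty": -3.89,"yaw": 2.7,"claw": 6},
  ],
  newtons=60,
)

```text
invalid input at $.steps[0]: expected keys tx, ty, tz, yaw, claw
```

```bash
python3 - <<'E'
from h import *
print(env.tcp_to_tips); o=env.observe(); print(o['time_s'],o['position'],o['q'],o['grip_width'])
t=np.load('top0.npz'); m=env.camera_model('top'); f=200/np.tan(np.radians(m['fovy']/2)); T=np.array(m['T'])
g=cv2.resize(t['im'][170:226,222:278],None,fx=4,fy=4,interpolation=2).min(-1)
cs,_=cv2.findContours((g<215).astype(np.uint8),0,1); cs=[c for c in cs if 5000<cv2.contourArea(c)<15000]
def pl(u,v,z=.07):
    R=T[:3,:3]@[(u-m['cx'])/f,(v-m['cy'])/f,1]; return T[:3,3]+R*(z-T[2,3])/R[2]
for c in cs:
    e=cv2.fitEllipse(c); u,v=[(a+.5)/4-.5 for a in e[0]]; print('collar',e,pl(u+222,v+170))
W=world('top',t['d'])
s=W[175:222,228:272].reshape(-1,3); s=s[s[:,2]<.062]; c=np.array([.568,.043])
from scipy.optimize import minimize
r=s[:,:2]; rr=np.hypot(*(r-c).T); deep=r[rr>25e-3]; print(len(deep)); print(np.c_[np.degrees(np.arctan2(deep[:,1]-c[1],deep[:,0]-c[0])),rr[rr>25e-3]*1e3].round(0).tolist())
# fitted cartridges: tops
for b in (np.s_[180:220,170:215],np.s_[180:225,120:172]):
    q=W[b].reshape(-1,3); q=q[(q[:,2]>.198)&(q[:,2]<.216)]; print(cv2.minAreaRect((q[:,:2]*1000).astype(np.float32)))
E
```

```text
0.019
0.1 [0.22050377 0.50360565 0.24976885] [ 5.40127925e+01  2.18384679e+01  7.43790707e+01  1.86731084e-04
  8.38586297e+01 -1.23345968e+01] 0.0852976395494245
collar ((109.344970703125, 112.03764343261719), (115.30089569091797, 117.78275299072266), 66.37830352783203) [0.56745001 0.04307798 0.07      ]
52
[[6.0, 55.0], [4.0, 38.0], [-17.0, 32.0], [30.0, 29.0], [26.0, 29.0], [23.0, 29.0], [-35.0, 33.0], [40.0, 30.0], [36.0, 29.0], [34.0, 29.0], [33.0, 31.0], [29.0, 30.0], [-33.0, 32.0], [46.0, 29.0], [44.0, 30.0], [44.0, 33.0], [40.0, 31.0], [36.0, 29.0], [32.0, 28.0], [27.0, 27.0], [22.0, 26.0], [-39.0, 32.0], [47.0, 28.0], [46.0, 30.0], [43.0, 29.0], [38.0, 27.0], [34.0, 26.0], [49.0, 28.0], [46.0, 27.0], [58.0, 25.0], [-65.0, 31.0], [70.0, 26.0], [-84.0, 49.0], [82.0, 27.0], [87.0, 26.0], [93.0, 26.0], [100.0, 25.0], [-98.0, 33.0], [103.0, 27.0], [113.0, 35.0], [113.0, 28.0], [115.0, 26.0], [121.0, 27.0], [130.0, 26.0], [136.0, 26.0], [-153.0, 25.0], [-176.0, 25.0], [-170.0, 26.0], [-165.0, 26.0], [-170.0, 28.0], [165.0, 35.0], [-176.0, 34.0]]
((553.6907958984375, 141.44798278808594), (52.56825637817383, 14.385210037231445), 88.48731231689453)
((540.648681640625, 240.78494262695312), (14.302751541137695, 52.506256103515625), 13.327683448791504)
```

Request:
servo_tool(
  steps=[
    {"tx": 1.41,"ty": -3.89,"tz": 0,"yaw": 2.7,"claw": 6},
    {"tx": 1.41,"ty": -3.89,"tz": 0,"yaw": 2.7,"claw": 6},
    {"tx": 1.41,"ty": -3.89,"tz": 0,"yaw": 2.7,"claw": 6},
    {"tx": 1.41,"ty": -3.89,"tz": 0,"yaw": 2.7,"claw": 6},
    {"tx": 1.41,"ty": -3.89,"tz": 0,"yaw": 2.7,"claw": 6},
    {"tx": 1.41,"ty": -3.89,"tz": 0,"yaw": 2.7,"claw": 6},
    {"tx": 1.41,"ty": -3.89,"tz": 0,"yaw": 2.7,"claw": 6},
    {"tx": 1.41,"ty": -3.89,"tz": 0,"yaw": 2.7,"claw": 6},
    {"tx": 1.41,"ty": -3.89,"tz": 0,"yaw": 2.7,"claw": 6},
    {"tx": 1.41,"ty": -3.89,"tz": 0,"yaw": 2.7,"claw": 6},
    {"tx": 1.41,"ty": -3.89,"tz": 0,"yaw": 2.7,"claw": 6},
    {"tx": 1.41,"ty": -3.89,"tz": 0,"yaw": 2.7,"claw": 6},
    {"tx": 1.41,"ty": -3.89,"tz": 0,"yaw": 2.7,"claw": 6},
    {"tx": 1.41,"ty": -3.89,"tz": 0,"yaw": 2.7,"claw": 6},
    {"tx": 1.41,"ty": -3.89,"tz": 0,"yaw": 2.7,"claw": 6},
    {"tx": 1.41,"ty": -3.89,"tz": 0,"yaw": 2.7,"claw": 6},
    {"tx": 1.41,"ty": -3.89,"tz": 0,"yaw": 2.7,"claw": 6},
    {"tx": 1.41,"ty": -3.89,"tz": 0,"yaw": 2.7,"claw": 6},
    {"tx": 1.41,"ty": -3.89,"tz": 0,"yaw": 2.7,"claw": 6},
    {"tx": 1.41,"ty": -3.89,"tz": 0,"yaw": 2.7,"claw": 6},
  ],
  newtons=60,
)

```text
time_s: 2.1
position: [0.5028, -0.2759, 0.2499]
tool_rot: [[-0.862, -0.507, -0.001], [-0.507, 0.862, 0.001], [0.0, 0.001, -1.0]]
ft_force: [0.6, 0.3, 0.6]
grip_width: 0.0597
gripper_force: 0.0
```

Request:
servo_tool(
  steps=[
    {"tx": 0,"ty": 0,"tz": -2.5,"yaw": 0,"claw": 5},
    {"tx": 0,"ty": 0,"tz": -2.5,"yaw": 0,"claw": 5},
    {"tx": 0,"ty": 0,"tz": -2,"yaw": 0,"claw": 5},
    {"tx": 0,"ty": 0,"tz": -1.5,"yaw": 0,"claw": 5},
    {"tx": 0,"ty": 0,"tz": -1.2,"yaw": 0,"claw": 5},
    {"tx": 0,"ty": 0,"tz": 0,"yaw": 0,"claw": 5},
    {"tx": 0,"ty": 0,"tz": 0,"yaw": 0,"claw": 5},
  ],
  newtons=60,
)

```text
time_s: 2.8
position: [0.5028, -0.2743, 0.1537]
tool_rot: [[-0.863, -0.505, 0.0], [-0.505, 0.863, -0.0], [-0.0, -0.0, -1.0]]
ft_force: [0.5, -0.2, -0.6]
grip_width: 0.0499
gripper_force: 0.0
```

Request:
servo_tool(
  steps=[
    {"tx": 0,"ty": 0,"tz": 0,"yaw": 0,"claw": 1},
    {"tx": 0,"ty": 0,"tz": 0,"yaw": 0,"claw": 1},
    {"tx": 0,"ty": 0,"tz": 0,"yaw": 0,"claw": 1},
    {"tx": 0,"ty": 0,"tz": 0,"yaw": 0,"claw": 1},
    {"tx": 0,"ty": 0,"tz": 0,"yaw": 0,"claw": 1},
    {"tx": 0,"ty": 0,"tz": 0,"yaw": 0,"claw": 1},
    {"tx": 0,"ty": 0,"tz": 0,"yaw": 0,"claw": 1},
    {"tx": 0,"ty": 0,"tz": 0,"yaw": 0,"claw": 1},
  ],
  newtons=80,
)

```text
time_s: 3.6
position: [0.5031, -0.2747, 0.1541]
tool_rot: [[-0.863, -0.505, 0.002], [-0.505, 0.863, -0.002], [-0.001, -0.002, -1.0]]
ft_force: [0.8, -1.2, 5.7]
grip_width: 0.0123
gripper_force: 79.0
```

Request:
servo_tool(
  steps=[
    {"tx": 0,"ty": 0,"tz": 0.5,"yaw": 0,"claw": 1},
    {"tx": 0,"ty": 0,"tz": 1.5,"yaw": 0,"claw": 1},
    {"tx": 0,"ty": 0,"tz": 3,"yaw": 0,"claw": 1},
    {"tx": 0,"ty": 0,"tz": 3,"yaw": 0,"claw": 1},
    {"tx": 0,"ty": 0,"tz": 3,"yaw": 0,"claw": 1},
    {"tx": 0,"ty": 0,"tz": 0,"yaw": 0,"claw": 1},
  ],
)

```text
time_s: 4.2
position: [0.5032, -0.2745, 0.2667]
tool_rot: [[-0.863, -0.505, 0.004], [-0.505, 0.863, -0.004], [-0.002, -0.005, -1.0]]
ft_force: [0.0, -1.0, -2.7]
grip_width: 0.0122
gripper_force: 78.4
```

Request:
servo_tool(
  steps=[
    {"tx": 0.5,"ty": 2.2,"tz": 0,"yaw": 0,"claw": 1},
    {"tx": 0.7,"ty": 3.5,"tz": 0,"yaw": 0,"claw": 1},
    {"tx": 0.8,"ty": 4,"tz": 0,"yaw": 0,"claw": 1},
    {"tx": 0.8,"ty": 4,"tz": 0,"yaw": 0,"claw": 1},
    {"tx": 0.8,"ty": 4,"tz": 0,"yaw": 0,"claw": 1},
    {"tx": 0.8,"ty": 4,"tz": 0,"yaw": 0,"claw": 1},
    {"tx": 0.8,"ty": 4,"tz": 0,"yaw": 0,"claw": 1},
    {"tx": 0.7,"ty": 3.5,"tz": 0,"yaw": 0,"claw": 1},
    {"tx": 0.5,"ty": 2.5,"tz": 0,"yaw": 0,"claw": 1},
    {"tx": 0,"ty": 0,"tz": 0,"yaw": 0,"claw": 1},
    {"tx": 0,"ty": 0,"tz": 0,"yaw": 0,"claw": 1},
  ],
)

```text
time_s: 5.3
position: [0.566, 0.043, 0.2617]
tool_rot: [[-0.862, -0.506, -0.003], [-0.506, 0.862, 0.0], [0.003, 0.002, -1.0]]
ft_force: [0.4, -0.6, -3.2]
grip_width: 0.012
gripper_force: 78.5
```

```bash
python3 - <<'E'
from h import *
a,d=snap('side','s1'); o=env.observe(); print(o['position'],o['ft_force'],o['wrist_torque'],o['q'])
c=cv2.resize(a[80:230,200:370],None,fx=4,fy=4,interpolation=2); cv2.imwrite('pics/s1c.png',c[:,:,::-1])
E
```

```text
[0.56614192 0.04231842 0.26200006] [-0.6168103  -0.6401536  -3.03420519] [ 0.00753186 -0.06370636  0.03464027] [-7.66147618e+00  2.32293015e+01  7.00935740e+01 -1.95837503e-02
  8.68290932e+01 -1.27998221e+02]
```

View pics/s1c.png

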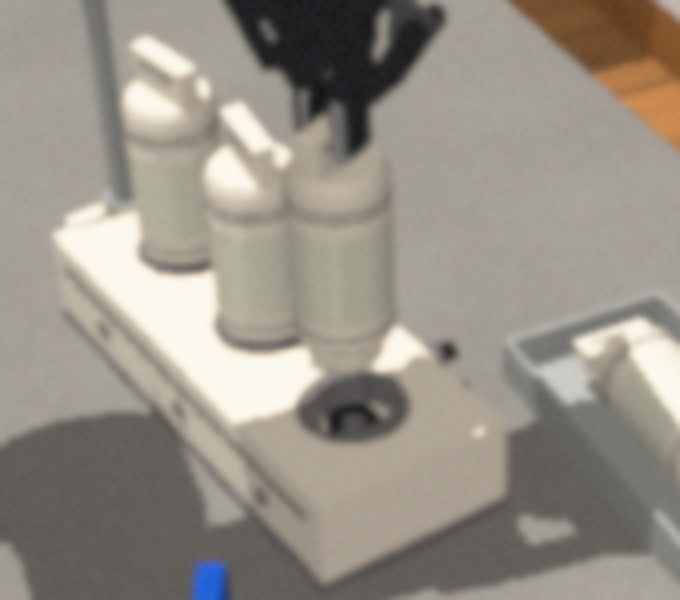

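The held cartridge hangs upright just above the bay, its neck at (345,350) and the collar at (353,405). I'll lower it to just above the mouth.

Request:
servo_tool(
  steps=[
    {"tx": 0.05,"ty": 0,"tz": -1,"yaw": 0,"claw": 1},
    {"tx": 0,"ty": 0,"tz": -1,"yaw": 0,"claw": 1},
    {"tx": 0,"ty": 0,"tz": -0.8,"yaw": 0,"claw": 1},
    {"tx": 0,"ty": 0,"tz": -0.6,"yaw": 0,"claw": 1},
    {"tx": 0,"ty": 0,"tz": -0.3,"yaw": 0,"claw": 1},
    {"tx": 0,"ty": 0,"tz": 0,"yaw": 0,"claw": 1},
    {"tx": 0,"ty": 0,"tz": 0,"yaw": 0,"claw": 1},
  ],
)

```text
time_s: 6.05
position: [0.5673, 0.0428, 0.2266]
tool_rot: [[-0.863, -0.505, 0.001], [-0.505, 0.863, -0.0], [-0.0, -0.0, -1.0]]
ft_force: [0.0, -0.0, -3.1]
grip_width: 0.0125
gripper_force: 78.5
```

Request:
servo_tool(
  steps=[
    {"tx": 0,"ty": 0,"tz": -0.2,"yaw": 0,"claw": 1},
    {"tx": 0,"ty": 0,"tz": -0.2,"yaw": 0,"claw": 1},
    {"tx": 0,"ty": 0,"tz": -0.1,"yaw": 0,"claw": 1},
    {"tx": 0,"ty": 0,"tz": 0,"yaw": 0,"claw": 1},
  ],
)

```text
time_s: 6.45
position: [0.5671, 0.0428, 0.2212]
tool_rot: [[-0.863, -0.505, -0.0], [-0.505, 0.863, 0.0], [0.0, 0.0, -1.0]]
ft_force: [0.5, 0.2, -3.5]
grip_width: 0.0124
gripper_force: 78.5
```

Request:
servo_tool(
  steps=[
    {"tx": 0,"ty": 0,"tz": -0.1,"yaw": 0,"claw": 1},
    {"tx": 0,"ty": 0,"tz": -0.1,"yaw": 0,"claw": 1},
    {"tx": 0,"ty": 0,"tz": 0,"yaw": 0,"claw": 1},
  ],
)

```text
time_s: 6.75
position: [0.5671, 0.0428, 0.2192]
tool_rot: [[-0.863, -0.505, -0.0], [-0.505, 0.863, 0.0], [0.0, 0.0, -1.0]]
ft_force: [0.3, -0.7, -3.4]
grip_width: 0.0123
gripper_force: 78.5
```

Request:
servo_tool(
  steps=[
    {"tx": 0,"ty": 0,"tz": -0.1,"yaw": 0,"claw": 1},
    {"tx": 0,"ty": 0,"tz": -0.1,"yaw": 0,"claw": 1},
    {"tx": 0,"ty": 0,"tz": 0,"yaw": 0,"claw": 1},
  ],
)

```text
time_s: 7.05
position: [0.5671, 0.0428, 0.2171]
tool_rot: [[-0.863, -0.505, -0.0], [-0.505, 0.863, 0.0], [0.0, 0.0, -1.0]]
ft_force: [-0.3, -0.6, -3.7]
grip_width: 0.0123
gripper_force: 78.5
```

Request:
servo_tool(
  steps=[
    {"tx": 0,"ty": 0,"tz": -0.1,"yaw": 0,"claw": 1},
    {"tx": 0,"ty": 0,"tz": -0.1,"yaw": 0,"claw": 1},
    {"tx": 0,"ty": 0,"tz": 0,"yaw": 0,"claw": 1},
  ],
)

```text
time_s: 7.35
position: [0.5671, 0.0428, 0.2151]
tool_rot: [[-0.863, -0.505, -0.0], [-0.505, 0.863, 0.0], [0.0, 0.0, -1.0]]
ft_force: [-0.2, 0.4, -2.6]
grip_width: 0.0129
gripper_force: 78.5
```

Request:
servo_tool(
  steps=[
    {"tx": 0,"ty": 0,"tz": -0.1,"yaw": 0,"claw": 1},
    {"tx": 0,"ty": 0,"tz": 0,"yaw": 0,"claw": 1},
  ],
)

```text
time_s: 7.55
position: [0.5671, 0.0428, 0.2142]
tool_rot: [[-0.863, -0.505, -0.0], [-0.505, 0.863, 0.0], [0.0, 0.0, -1.0]]
ft_force: [0.6, -0.1, -3.1]
grip_width: 0.012
gripper_force: 78.5
```

Request:
servo_tool(
  steps=[
    {"tx": 0,"ty": 0,"tz": -0.1,"yaw": 0,"claw": 1},
    {"tx": 0,"ty": 0,"tz": 0,"yaw": 0,"claw": 1},
  ],
)

```text
time_s: 7.75
position: [0.5671, 0.0428, 0.2132]
tool_rot: [[-0.863, -0.505, -0.0], [-0.505, 0.863, 0.0], [0.0, 0.0, -1.0]]
ft_force: [0.8, 1.0, -3.1]
grip_width: 0.0123
gripper_force: 78.5
```

Request:
servo_tool(
  steps=[
    {"tx": 0,"ty": 0,"tz": -0.1,"yaw": 0,"claw": 1},
    {"tx": 0,"ty": 0,"tz": -0.1,"yaw": 0,"claw": 1},
    {"tx": 0,"ty": 0,"tz": 0,"yaw": 0,"claw": 1},
  ],
)

```text
time_s: 8.05
position: [0.5671, 0.0428, 0.2111]
tool_rot: [[-0.863, -0.505, -0.0], [-0.505, 0.863, 0.0], [0.0, 0.0, -1.0]]
ft_force: [-0.3, -0.4, -3.7]
grip_width: 0.0121
gripper_force: 78.5
```

Request:
servo_tool(
  steps=[
    {"tx": 0,"ty": 0,"tz": -0.1,"yaw": 0,"claw": 1},
    {"tx": 0,"ty": 0,"tz": -0.1,"yaw": 0,"claw": 1},
    {"tx": 0,"ty": 0,"tz": 0,"yaw": 0,"claw": 1},
  ],
)

```text
time_s: 8.35
position: [0.5674, 0.0427, 0.21]
tool_rot: [[-0.863, -0.505, 0.001], [-0.505, 0.863, -0.0], [-0.001, -0.001, -1.0]]
ft_force: [-0.6, -0.9, 3.8]
grip_width: 0.0124
gripper_force: 79.5
```

7 N of push-back at the expected valve height: the lugs are in the slots. I'll press on against the spring.

Request:
servo_tool(
  steps=[
    {"tx": 0,"ty": 0,"tz": -0.1,"yaw": 0,"claw": 1},
    {"tx": 0,"ty": 0,"tz": -0.1,"yaw": 0,"claw": 1},
    {"tx": 0,"ty": 0,"tz": 0,"yaw": 0,"claw": 1},
  ],
)

```text
time_s: 8.65
position: [0.5674, 0.0427, 0.2078]
tool_rot: [[-0.863, -0.505, 0.001], [-0.505, 0.863, -0.0], [-0.001, -0.001, -1.0]]
ft_force: [-1.1, 0.2, 5.9]
grip_width: 0.0122
gripper_force: 79.6
```

Request:
servo_tool(
  steps=[
    {"tx": 0,"ty": 0,"tz": -0.1,"yaw": 0,"claw": 1},
    {"tx": 0,"ty": 0,"tz": -0.1,"yaw": 0,"claw": 1},
    {"tx": 0,"ty": 0,"tz": 0,"yaw": 0,"claw": 1},
  ],
)

```text
time_s: 8.95
position: [0.5674, 0.0427, 0.206]
tool_rot: [[-0.863, -0.505, 0.002], [-0.505, 0.863, -0.0], [-0.001, -0.001, -1.0]]
ft_force: [-1.5, 0.5, 7.4]
grip_width: 0.0126
gripper_force: 80.0
```

Request:
servo_tool(
  steps=[
    {"tx": 0,"ty": 0,"tz": -0.1,"yaw": 0,"claw": 1},
    {"tx": 0,"ty": 0,"tz": -0.1,"yaw": 0,"claw": 1},
    {"tx": 0,"ty": 0,"tz": 0,"yaw": 0,"claw": 1},
  ],
)

```text
time_s: 9.25
position: [0.5675, 0.0427, 0.2043]
tool_rot: [[-0.863, -0.505, 0.002], [-0.505, 0.863, -0.0], [-0.002, -0.001, -1.0]]
ft_force: [-1.2, -0.6, 8.9]
grip_width: 0.0123
gripper_force: 80.3
```

Request:
servo_tool(
  steps=[
    {"tx": 0,"ty": 0,"tz": -0.1,"yaw": 0,"claw": 1},
    {"tx": 0,"ty": 0,"tz": 0,"yaw": 0,"claw": 1},
  ],
)

```text
time_s: 9.45
position: [0.5675, 0.0427, 0.2035]
tool_rot: [[-0.863, -0.505, 0.002], [-0.505, 0.863, -0.0], [-0.002, -0.001, -1.0]]
ft_force: [-1.6, 0.6, 11.1]
grip_width: 0.0125
gripper_force: 80.3
```

Request:
servo_tool(
  steps=[
    {"tx": 0,"ty": 0,"tz": -0.05,"yaw": 0,"claw": 1},
    {"tx": 0,"ty": 0,"tz": 0,"yaw": 0,"claw": 1},
  ],
)

```text
time_s: 9.65
position: [0.5675, 0.0427, 0.203]
tool_rot: [[-0.863, -0.505, 0.002], [-0.505, 0.863, -0.0], [-0.002, -0.002, -1.0]]
ft_force: [-1.9, -1.1, 10.7]
grip_width: 0.0121
gripper_force: 80.4
```

Request:
servo_tool(
  steps=[
    {"tx": 0,"ty": 0,"tz": -0.05,"yaw": 0,"claw": 1},
    {"tx": 0,"ty": 0,"tz": 0,"yaw": -2,"claw": 1},
    {"tx": 0,"ty": 0,"tz": 0,"yaw": -2,"claw": 1},
    {"tx": 0,"ty": 0,"tz": 0,"yaw": -2,"claw": 1},
    {"tx": 0,"ty": 0,"tz": 0,"yaw": 0,"claw": 1},
  ],
)

```text
time_s: 10.15
position: [0.5676, 0.0428, 0.2027]
tool_rot: [[-0.911, -0.412, 0.003], [-0.412, 0.911, -0.0], [-0.002, -0.001, -1.0]]
ft_force: [-1.1, 0.6, 11.1]
grip_width: 0.0119
gripper_force: 80.5
```

```bash
python3 -c "
from h import *
o=env.observe();R=o['tool_rot'];print(o['position'],o['ft_force'],o['wrist_torque'],np.degrees(np.arctan2(R[1,1],R[0,1])))"
```

```text
[0.56761209 0.04275832 0.20272741] [-1.12813677  0.60634796 11.08405788] [0.05761973 0.42033699 0.00329023] 114.2991518189263
```

Request:
servo_tool(
  steps=[
    {"tx": 0,"ty": 0,"tz": 0,"yaw": -4,"claw": 1},
    {"tx": 0,"ty": 0,"tz": 0,"yaw": -4,"claw": 1},
    {"tx": 0,"ty": 0,"tz": 0,"yaw": -4,"claw": 1},
    {"tx": 0,"ty": 0,"tz": 0,"yaw": -4,"claw": 1},
    {"tx": 0,"ty": 0,"tz": 0,"yaw": -4,"claw": 1},
    {"tx": 0,"ty": 0,"tz": 0,"yaw": 0,"claw": 1},
  ],
)

```text
time_s: 10.75
position: [0.5678, 0.0428, 0.2028]
tool_rot: [[-0.997, -0.074, 0.003], [-0.074, 0.997, -0.0], [-0.003, -0.0, -1.0]]
ft_force: [0.0, 0.2, 11.2]
grip_width: 0.0121
gripper_force: 80.5
```

```bash
cat > st.py <<'E'
from h import *
o=env.observe();R=o['tool_rot'];print(o['position'].round(4),o['ft_force'].round(1),o['wrist_torque'].round(2),np.degrees(np.arctan2(R[1,1],R[0,1])).round(2))
E
python3 st.py
```

```text
[0.5678 0.0428 0.2028] [ 0.   0.2 11.2] [ 0.18  0.31 -0.06] 94.24
```

Request:
servo_tool(
  steps=[
    {"tx": 0,"ty": 0,"tz": 0,"yaw": -4,"claw": 1},
    {"tx": 0,"ty": 0,"tz": 0,"yaw": -4,"claw": 1},
    {"tx": 0,"ty": 0,"tz": 0,"yaw": -4,"claw": 1},
    {"tx": 0,"ty": 0,"tz": 0,"yaw": -4,"claw": 1},
    {"tx": 0,"ty": 0,"tz": 0,"yaw": -4,"claw": 1},
    {"tx": 0,"ty": 0,"tz": 0,"yaw": -4,"claw": 1},
    {"tx": 0,"ty": 0,"tz": 0,"yaw": -4,"claw": 1},
    {"tx": 0,"ty": 0,"tz": 0,"yaw": -4,"claw": 1},
    {"tx": 0,"ty": 0,"tz": 0,"yaw": -4,"claw": 1},
    {"tx": 0,"ty": 0,"tz": 0,"yaw": -4,"claw": 1},
    {"tx": 0,"ty": 0,"tz": 0,"yaw": -4,"claw": 1},
    {"tx": 0,"ty": 0,"tz": 0,"yaw": 0,"claw": 1},
  ],
)

```text
time_s: 11.95
position: [0.568, 0.0428, 0.2029]
tool_rot: [[-0.769, 0.64, 0.004], [0.64, 0.769, -0.0], [-0.003, 0.002, -1.0]]
ft_force: [-0.6, 0.8, 11.3]
grip_width: 0.0125
gripper_force: 80.5
```

```bash
python3 st.py
```

```text
[0.568  0.0428 0.2029] [-0.6  0.8 11.3] [ 0.13  0.02 -0.08] 50.24
```

Request:
servo_tool(
  steps=[
    {"tx": 0,"ty": 0,"tz": 0,"yaw": -2,"claw": 1},
    {"tx": 0,"ty": 0,"tz": 0,"yaw": -2,"claw": 1},
    {"tx": 0,"ty": 0,"tz": 0,"yaw": -2,"claw": 1},
    {"tx": 0,"ty": 0,"tz": 0,"yaw": -1.5,"claw": 1},
    {"tx": 0,"ty": 0,"tz": 0,"yaw": 0,"claw": 1},
  ],
)

```text
time_s: 12.45
position: [0.568, 0.0428, 0.2029]
tool_rot: [[-0.68, 0.734, 0.004], [0.734, 0.68, -0.0], [-0.003, 0.003, -1.0]]
ft_force: [-0.5, 0.5, 10.6]
grip_width: 0.0125
gripper_force: 80.4
```

```bash
python3 st.py
```

```text
[0.568  0.0428 0.2029] [-0.5  0.5 10.6] [0.17 0.02 0.05] 42.81
```

Request:
servo_tool(
  steps=[
    {"tx": 0,"ty": 0,"tz": 0,"yaw": -1,"claw": 1},
    {"tx": 0,"ty": 0,"tz": 0,"yaw": -1,"claw": 1},
    {"tx": 0,"ty": 0,"tz": 0,"yaw": -1,"claw": 1},
    {"tx": 0,"ty": 0,"tz": 0,"yaw": 0,"claw": 1},
  ],
)

```text
time_s: 12.85
position: [0.5681, 0.0428, 0.2029]
tool_rot: [[-0.64, 0.768, 0.004], [0.768, 0.64, -0.0], [-0.003, 0.003, -1.0]]
ft_force: [-1.0, 1.0, 10.5]
grip_width: 0.0118
gripper_force: 80.4
```

```bash
python3 st.py
```

```text
[0.5681 0.0428 0.2029] [-1.   1.  10.5] [0.14 0.01 0.02] 39.83
```

Request:
servo_tool(
  steps=[
    {"tx": 0,"ty": 0,"tz": 0,"yaw": -0.8,"claw": 1},
    {"tx": 0,"ty": 0,"tz": 0,"yaw": -0.7,"claw": 1},
    {"tx": 0,"ty": 0,"tz": 0,"yaw": 0,"claw": 1},
  ],
)

```text
time_s: 13.15
position: [0.5682, 0.0428, 0.2029]
tool_rot: [[-0.621, 0.784, 0.005], [0.784, 0.621, -0.0], [-0.003, 0.003, -1.0]]
ft_force: [0.6, -0.1, 10.1]
grip_width: 0.0121
gripper_force: 80.4
```

```bash
python3 st.py
```

```text
[0.5682 0.0428 0.2029] [ 0.6 -0.1 10.1] [ 0.15 -0.07  0.23] 38.36
```

Request:
servo_tool(
  steps=[
    {"tx": 0,"ty": 0,"tz": 0,"yaw": -0.7,"claw": 1},
    {"tx": 0,"ty": 0,"tz": 0,"yaw": 0,"claw": 1},
  ],
)

```text
time_s: 13.35
position: [0.5682, 0.0428, 0.2029]
tool_rot: [[-0.611, 0.791, 0.005], [0.791, 0.611, -0.0], [-0.003, 0.003, -1.0]]
ft_force: [0.2, 0.7, 10.3]
grip_width: 0.0121
gripper_force: 80.6
```

```bash
python3 st.py
```

```text
[0.5682 0.0428 0.2029] [ 0.2  0.7 10.3] [ 0.1  -0.11  0.52] 37.7
```

The torque is rising at the stop, 0.5 Nm at 82° from the start. I'll ease up so the spring lifts the cartridge into the lock, holding the angle.

Request:
servo_tool(
  steps=[
    {"tx": 0,"ty": 0,"tz": 0.1,"yaw": 0,"claw": 1},
    {"tx": 0,"ty": 0,"tz": 0.1,"yaw": 0,"claw": 1},
    {"tx": 0,"ty": 0,"tz": 0.1,"yaw": 0,"claw": 1},
    {"tx": 0,"ty": 0,"tz": 0.05,"yaw": 0,"claw": 1},
    {"tx": 0,"ty": 0,"tz": 0,"yaw": 0,"claw": 1},
  ],
)

```text
time_s: 13.85
position: [0.5674, 0.0428, 0.2046]
tool_rot: [[-0.611, 0.792, 0.0], [0.792, 0.611, 0.0], [-0.0, 0.0, -1.0]]
ft_force: [4.9, -0.3, -4.2]
grip_width: 0.0122
gripper_force: 78.5
```

```bash
python3 st.py
```

```text
[0.5674 0.0428 0.2046] [ 4.9 -0.3 -4.2] [ 0.2  -1.42  0.59] 37.65
```

Request:
servo_tool(
  steps=[
    {"tx": 0,"ty": 0,"tz": 0,"yaw": 0,"claw": 1.8},
    {"tx": 0,"ty": 0,"tz": 0,"yaw": 0,"claw": 2.5},
    {"tx": 0,"ty": 0,"tz": 0,"yaw": 0,"claw": 3.2},
    {"tx": 0,"ty": 0,"tz": 0,"yaw": 0,"claw": 4},
    {"tx": 0,"ty": 0,"tz": 0,"yaw": 0,"claw": 4},
  ],
  newtons=20,
)

```text
time_s: 14.35
position: [0.567, 0.0428, 0.2048]
tool_rot: [[-0.611, 0.792, -0.0], [0.792, 0.611, 0.0], [0.0, -0.0, -1.0]]
ft_force: [-0.4, 0.0, 0.8]
grip_width: 0.0398
gripper_force: 0.0
```

Request:
servo_tool(
  steps=[
    {"tx": 0,"ty": 0,"tz": 1,"yaw": 0,"claw": 4},
    {"tx": 0,"ty": 0,"tz": 2,"yaw": 0,"claw": 4},
    {"tx": 0,"ty": 0,"tz": 3,"yaw": 0,"claw": 4},
    {"tx": 0,"ty": 0,"tz": 3,"yaw": 0,"claw": 4},
    {"tx": -2,"ty": -4,"tz": 1,"yaw": 0,"claw": 4},
    {"tx": -2,"ty": -4,"tz": 0,"yaw": 0,"claw": 4},
    {"tx": -2,"ty": -4,"tz": 0,"yaw": 0,"claw": 4},
    {"tx": -2,"ty": -4,"tz": 0,"yaw": 0,"claw": 4},
    {"tx": -2,"ty": -4,"tz": 0,"yaw": 0,"claw": 4},
    {"tx": 0,"ty": 0,"tz": 0,"yaw": 0,"claw": 4},
  ],
)

```text
time_s: 15.35
position: [0.4654, -0.1609, 0.3056]
tool_rot: [[-0.606, 0.795, 0.0], [0.795, 0.606, -0.001], [-0.001, -0.001, -1.0]]
ft_force: [0.4, 0.3, 0.1]
grip_width: 0.0402
gripper_force: 0.0
```

```bash
python3 - <<'E'
from h import *
a,d=snap('top','t2'); s,_=snap('side','s2'); W=world('top',d)
for nm,b in dict(new=np.s_[175:225,220:275],f1=np.s_[180:220,170:215]).items():
    q=W[b].reshape(-1,3); h=q[(q[:,2]>.195)&(q[:,2]<.23)]; print(nm,cv2.minAreaRect((h[:,:2]*1000).astype(np.float32)),np.median(h[:,2]),len(h))
    k=q[(q[:,2]>.17)&(q[:,2]<.192)]; print(np.median(k[:,2]),k.mean(0))
c=np.vstack([cv2.resize(s[60:230,180:400],(660,510),interpolation=2)]); cv2.imwrite('pics/s2c.png',c[:,:,::-1])
E
```

```text
new ((566.6399536132812, 42.76930236816406), (14.486701965332031, 51.38121032714844), 38.612735748291016) 0.20855098781664527 194
0.18206379342115842 [0.56489324 0.03967203 0.18137636]
f1 ((553.6926879882812, 141.46209716796875), (51.51355743408203, 14.181787490844727), 87.99759674072266) 0.20866510813538186 193
0.18204175474397544 [0.55258065 0.13824877 0.1813666 ]
```

View pics/s2c.png

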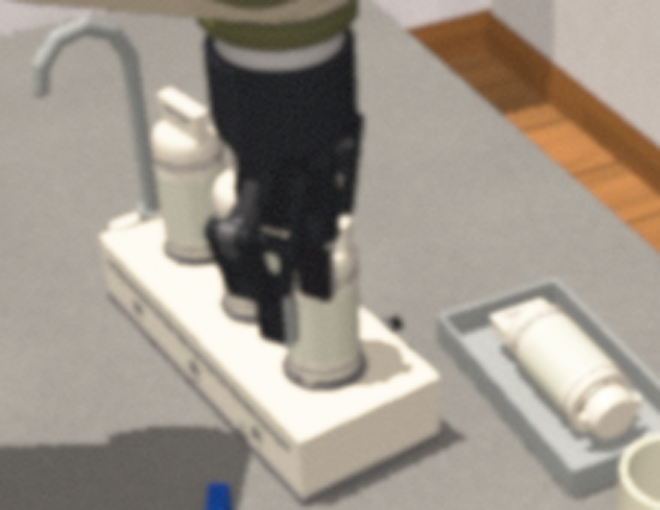

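The side view shows the cartridge upright in the bay at (325,310). Its bar top is at 0.2086 m, against 0.2087 m for the fitted neighbour, so the foot is 17 mm down and locked. The arm is clear.

```bash
python3 -c "
from rig import env
print(env.close_job())"
```

```text
the job is handed in; nothing more can be done
None
```

The cartridge is in the bay, turned about 82° clockwise to the stop, locked and upright at the same height as its fitted neighbours; the highest force I read was about 20 N, and I handed the job in at about 15 s.

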